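# Set a magnetic edge guide against a mosaic board

## Robot

A 7-joint arm with a two-finger parallel gripper is mounted at the origin on the work surface. World frame = base frame: x ahead of the robot, y to its left, z up, the work surface at z = 0. Lengths are in m, angles in rad, forces in N, time in s.
With the tool pointing down it reaches from about 0.425 to 0.875 m from the base axis. Payload 4.7 kg.
Tool frame: the origin (TCP) lies at the very end of the fingers, on their centre line; the grasp point (between the pads) lies behind it (ctrl.tcp_to_grasp is the y of the grasp point in the tool frame, in m); y points along the fingers, x is the direction in which the jaws open and shut, and the axes are right-handed (so a half turn about y gives the same grasp; the last joint's range is limited). The gripper opens to 87 mm and grips with 3 to 60 N. Pads are 19 mm wide; open, the fingers measure 117 mm over their backs; the gripper's body (75 mm by 190 mm) begins 51 mm behind the grasp point.
Start: joints at [-1.103, 0.321, -0.07, 1.45, 0.023, 1.371, -0.057], TCP at [0.285, 0.584, 0.223] pointing down, gripper open.
Joint ranges: [-2.86, 2.86], [-0.3, 2.09], [-1.38, 1.24], [0.06, 2.45], [-1.56, 4.7], [0.09, 2.05], [-2.69, 2.69]. Speed limits (rad/s): [2.57, 2.57, 3.14, 3.14, 3.14, 3.14, 3.14].

## Interface

Orientations are given as a rotation vector (axis times angle).
In Python, from bench import ctrl, get_image, workorder gives the robot as it stands.
- The arm moves only by the tool drive_tool, never from a script. Its argument "increments" is text: rows parted by semicolons, each of 5 numbers parted by spaces: the shift along the tool's x, y, z in mm, then the turn about the tool's y in degrees, then the closure in counts, from 0 (fully open) to 255 (shut). In form: tx ty tz yaw fingers; .... A call has 1 to 20 rows; each row shifts and turns the commanded pose from where the row before left it, along the tool's axes as they then stand; what a row does not reach is not made up. A row lasts 1/8 s, in which the tool goes at most 62.5 mm and 10.7 degrees, less where a joint would pass 70% of its speed; a pose out of reach is approached as far as the arm can. A call is refused whole if a number of a shift passes 62.5 or a number of a turn 10.7, either way. A call with a gripper value outside its range is refused whole. The fingers move at their own pace and stop on an object; "squeeze" is the grip in N (left out, the last holds). Time passes only in rows, so rows that do not move let the fingers close. It gives the time, the measured TCP pose, the force and the opening at its end, in the units of the state.
- ctrl.get_state(): the state, without advancing time (a new reading comes with each control period).
- get_image(name): name is "scene" or "side" or "wrist"; returns a dict with "img" (480x640x3 uint8, red, green, blue), "mtx" (3x3 intrinsics, pixels), "k1" (the pictures are not rectified: a ray, as slopes to the right and down, at radius r is drawn at 1 + k1 r^2 times it, then the intrinsics apply), "camera_from_world" (4x4, takes a point from world to camera coordinates). Camera axes: x right, y up, looking along -z (the intrinsics and any distortion apply to the point x, -y, -z); pixel columns grow to the right and rows downward; lengths in m; the calibration is good to about 2 mm. A picture is of the moment at which its call begins. There is no depth.
- workorder.close_job(): hands the job in, once; it reports no verdict.
The state is a dict: "time": time; "joint_positions": joint angles; "qd": joint speeds; "joint_torque": joint torques, N m; "position": TCP position; "tool_rot": TCP orientation; "ft_force": force on the tool from outside, world axes, zero at the start; "torque": the same for the moment, N m; "grip_width": opening from 0.0 (shut) to 1.0 (fully open).
Only numpy, scipy, OpenCV 4.12 (cv2) and the standard library are available. Lean on these libraries where they do the work, as an engineer would, in place of code of your own. Each camera call takes 0.05 s, during which the arm holds its last target.

## Task

Lay the steel straightedge on the grey magnetic plate, flush along the mosaic board's edge nearest the robot and centred on it, so that the border tiles can be set against it. Let go of it, then turn the orange selector to the green dot to switch the magnet on, leaving the straightedge where it is. Do not touch the mosaic or push the bowl, jar, brush or terracotta piece aside (20 mm at most), and set the straightedge down and press it gently (under 80 N).

Things in the scene. Friction and masses are not known exactly. Their poses are not given: they have to be found in the camera images.
- guide: Loose straightedge: a plain square steel tube 260 x 25 x 25 mm, about 0.45 kg, with a red grip block in the middle of its top (40 mm along the tube, 18 mm across, 40 mm high, so from 25 to 65 mm above the underside). Starts on the table to the robot's left. Origin: centre of the underside; x along the tube, y across it, z up. Both long sides are alike and either may face the board.
- guide_grip (a point): Centre of the straightedge's red grip block at gripping height, 47 mm above its underside; axes as the straightedge.
- station: Fixed grey steel magnetic plate, 250 mm (its x) x 400 mm (its y) x 14 mm, lying on the table; origin at the centre of its underside, x roughly away from the robot, z up. A dark-brown chipboard mosaic board, 160 (x) x 240 (y) x 18 mm, is fixed on it, centred at x = +35, y = +45 mm; its top is 32 mm above the table. The selector's axis is at x = 0, y = -150 mm.
- board_edge (a point): Middle of the foot of the board's long edge (240 mm) that faces the robot, at the height of the plate's top (14 mm above the table). Axes as the plate: x horizontally into the board, square to the edge; y along the edge; z up. The straightedge's place is the bare plate, 65+ mm deep, on the -x side.
- mosaic: Freshly set mosaic fixed on the board, 105 (x) x 200 (y) mm and about 6 mm high; its top is 38 mm above the table and it begins about 40 mm behind the board's edge nearest the robot. Not to be touched. Origin: centre of its underside; axes as the plate.
- selector (a joint): Angle of the orange selector knob on the black base on the plate, rad, 0 to 2.5, growing clockwise seen from above; stiff enough to stay where it is left. White dot = 0 (magnet off), green dot = 1.571 (magnet on), yellow dot = 2.3. At 0 the knob's raised bar grip lies along the plate's x, with its pointer end towards -x (the robot).
- selector_grip (a point): On the selector's vertical axis, at the height to grip its raised bar. The bar is 46 mm long, 14 mm thick and 32 mm high, its top 7 mm above this point; the knob's round skirt (48 mm across) tops out 23 mm below this point, the base is 72 mm across.
- bowl: Loose orange plastic bowl, 110 mm across, 55 mm high, to the right; bystander. Origin: centre of the underside.
- jar: Loose white adhesive jar with blue cap, 70 mm across, 90 mm high, to the right; bystander. Origin: centre of the underside.
- brush: Loose flat brush, 200 mm long, 42 mm wide, 20 mm high, lying on the table beyond the straightedge; bystander. Origin: about its middle, on the underside. It lies along its x, the handle to -x.
- tile_piece: Loose terracotta tile piece 45 x 45 x 10 mm to the robot's right, before the jar; bystander. Origin: centre of the underside.

How it is judged:
On the way, in this order (a step that is already met when the one before it is completed fails the run):
1. The straightedge lies flat on the plate, flush against the board's edge nearest the robot, centred along it, and is let go (x of guide in the frame of board_edge between -0.0148 and -0.0105 m and y of guide in the frame of board_edge between -0.015 and 0.015 m and z of guide in the frame of board_edge between -0.002 and 0.002 m and angle between the x axis of guide and the y axis of board_edge, either way round below 0.012 rad and angle between guide's own z axis and vertical below 0.03 rad and contact force between the fingers and guide below 0.1 N and linear speed of guide below 0.01 m/s), for 0.3 s.
2. With the straightedge still flush, the selector is turned to the green dot (x of guide in the frame of board_edge between -0.0148 and -0.0105 m and y of guide in the frame of board_edge between -0.015 and 0.015 m and z of guide in the frame of board_edge between -0.002 and 0.002 m and angle between the x axis of guide and the y axis of board_edge, either way round below 0.012 rad and angle between guide's own z axis and vertical below 0.03 rad and value of joint selector between 1.451 and 1.691 rad), for 0.2 s.
At the end, for the whole second after the job is handed in: Straightedge flat on the plate, let go, at rest, along the board's edge nearest the robot: gap at most 2 mm, parallel within 0.012 rad (0.7 degrees), its middle within 15 mm of the edge's middle. Selector at rest at the green dot (1.571 rad, within 0.12 rad) (all of step 2 and contact force between the fingers and guide below 0.1 N and linear speed of guide below 0.01 m/s and velocity of joint selector between -0.05 and 0.05 rad/s); the robot touches nothing.
It fails at once if the fresh mosaic is touched (over 1 N) (contact force between mosaic and anything else above 1 N).
It fails at once if the straightedge is dropped or pressed onto the plate or board with more than 80 N (contact force between guide and station above 80 N).
It fails at once if the bowl, jar, brush or terracotta piece is moved more than 20 mm (distance of any of bowl, jar, brush, tile_piece from where it was at the start of the episode above 0.02 m).
It also fails if it takes over 48 s, if anything falls off the work surface, if the arm or the gripper's body presses on something with over 40 N, if the wrist force passes 120 N, or if a joint passes its speed limit or range.

## Working session

There is one attempt and no reset: what is moved stays moved. The work goes in short steps, Python scripts to look and compute and a tool call to move; the robot and the scene stay as the last step left them, time stands still between calls to the robot, and variables do not carry over. Pictures are saved under pics/ and viewed, and the job is handed in when it is done.

Besides the shell and the picture viewer there is one more tool, called after "Request:" by a JSON object that holds its "method" and its "body". drive_tool: Moves the arm, as the interface text tells. Its arguments: {"type":"object","properties":{"increments":{"type":"string"},"squeeze":{"type":"number"}},"required":["increments"]}

```bash
ls; mkdir -p pics; cat > h.py <<'E'
import numpy as np, cv2
from bench import ctrl, get_image, workorder
from scipy.spatial.transform import Rotation as R
def save(name,fn):
    d=get_image(name); cv2.imwrite('pics/'+fn,d['img'][:,:,::-1]); np.savez('pics/'+fn[:-4],**{k:np.array(v) for k,v in d.items()}); return d
def load(fn):
    z=np.load('pics/'+fn+'.npz'); return {k:z[k] for k in z.files}
def ray(d,uv):
    K=np.array(d['mtx'],float);k1=float(d['k1'])
    p=np.array([(uv[0]-K[0,2])/K[0,0],(uv[1]-K[1,2])/K[1,1]])
    q=p.copy()
    for _ in range(50): q=p/(1+k1*(q@q))
    T=np.array(d['camera_from_world']); Rm=T[:3,:3]
    o=-Rm.T@T[:3,3]; v=Rm.T@np.array([q[0],-q[1],-1]); return o,v
def onz(d,uv,z):
    o,v=ray(d,uv); return o+v*(z-o[2])/v[2]
def proj(d,P):
    T=np.array(d['camera_from_world']); c=T[:3,:3]@np.array(P)+T[:3,3]
    q=np.array([c[0],-c[1]])/-c[2]; q=q*(1+float(d['k1'])*(q@q)); K=np.array(d['mtx'],float)
    return np.array([K[0,0]*q[0]+K[0,2],K[1,1]*q[1]+K[1,2]])
E
python3 - <<'E'
from h import *
s=ctrl.get_state(); print(s, ctrl.tcp_to_grasp); print(R.from_rotvec(s['tool_rot']).as_matrix().round(3))
for n in ['scene','side','wrist']:
    d=save(n,n+'0.png'); print(n,d['mtx'],d['k1'],np.array(d['camera_from_world']).round(3))
E
```

```text
pics
{'time': 0.0, 'joint_positions': array([-1.10291263,  0.32181032, -0.07006043,  1.45165773,  0.02261001,
        1.37078921, -0.05692149]), 'qd': array([ 0.00052243,  0.00150785,  0.00040567,  0.00153278,  0.00036026,
       -0.00073122,  0.00065734]), 'joint_torque': array([-7.40113373e-04, -4.91274011e+01, -4.04037209e-01, -3.12535286e+01,
       -6.39936095e-02,  4.35368554e-02,  1.77283159e-04]), 'position': array([0.28476375, 0.58369863, 0.22147822]), 'tool_rot': array([-1.39146714, -0.86766272,  0.87016975]), 'ft_force': array([-0.53871162, -0.23235797,  0.77517712]), 'torque': array([ 0.01996795,  0.03154891, -0.01621232]), 'grip_width': 0.9993771830226726} -0.0187
[[ 0.438 -0.001 -0.899]
 [ 0.899 -0.002  0.438]
 [-0.002 -1.    -0.   ]]
scene [[454.73837252   0.         327.98075685]
 [  0.         454.73837252 233.31551503]
 [  0.           0.           1.        ]] -0.06901917290105096 [[-0.613  0.79   0.004  0.364]
 [-0.49  -0.384  0.783  0.189]
 [ 0.62   0.477  0.623 -1.435]
 [ 0.     0.     0.     1.   ]]
side [[498.22156925   0.         319.782985  ]
 [  0.         498.22156925 247.99638171]
 [  0.           0.           1.        ]] -0.03371340864980452 [[ 0.984 -0.181  0.    -0.554]
 [ 0.129  0.702  0.701 -0.054]
 [-0.127 -0.689  0.713 -1.227]
 [ 0.     0.     0.     1.   ]]
wrist [[419.8810234    0.         323.24607624]
 [  0.         419.8810234  243.9296034 ]
 [  0.           0.           1.        ]] -0.04285810927794376 [[ 0.439  0.899 -0.001 -0.649]
 [-0.865  0.422 -0.272  0.033]
 [-0.244  0.12   0.962 -0.389]
 [ 0.     0.     0.     1.   ]]
```

View pics/scene0.png

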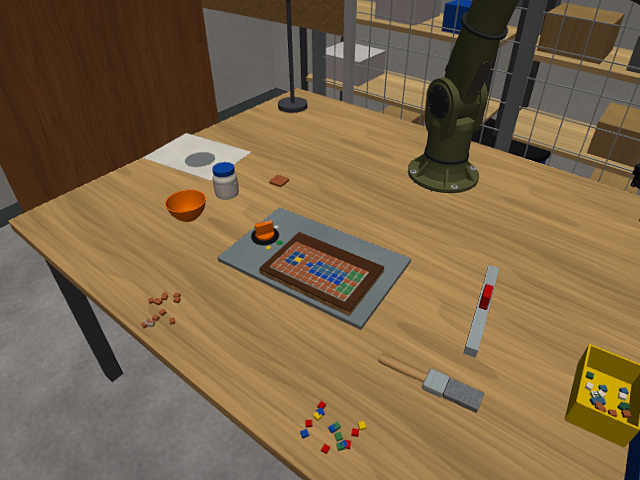

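View pics/side0.png

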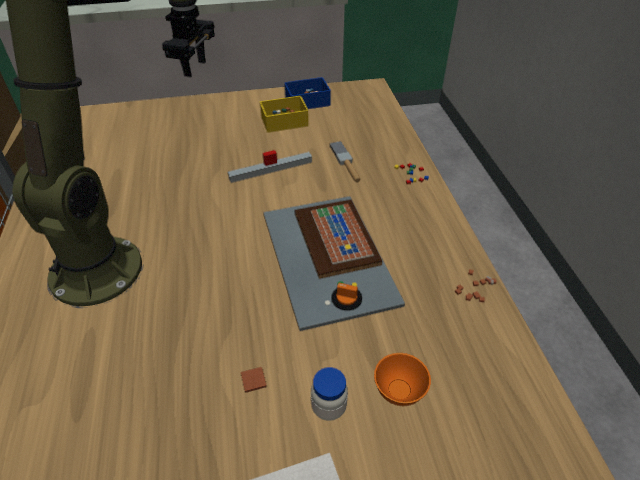

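View pics/wrist0.png

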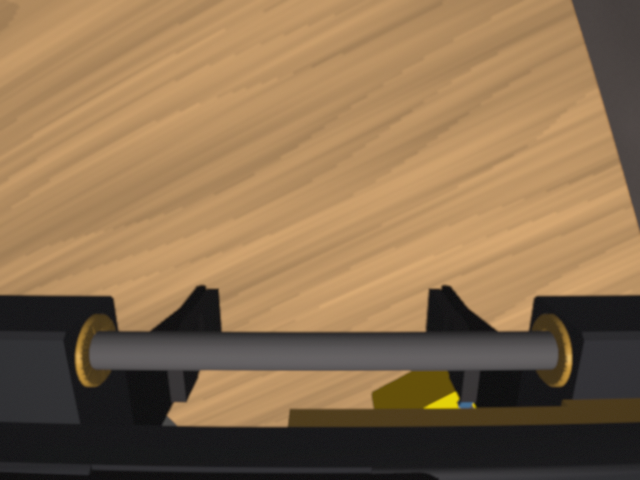

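```bash
python3 - <<'E'
from h import *
for n,boxes in [('scene0',[(210,195,210,140),(370,250,130,170)]),('side0',[(220,130,100,60),(255,190,160,140)])]:
    d=load(n); im=d['img']; hsv=cv2.cvtColor(im,cv2.COLOR_RGB2HSV)
    for i,(x,y,w,h) in enumerate(boxes):
        c=cv2.resize(im[y:y+h,x:x+w],None,fx=4 if w<150 else 3.6,fy=4 if w<150 else 3.6,interpolation=cv2.INTER_NEAREST)
        c=c[:600,:800]
        cv2.imwrite(f'pics/crop_{n}_{i}.png',c[:,:,::-1])
def px(n,pts):
    d=load(n); h=cv2.cvtColor(d['img'],cv2.COLOR_RGB2HSV)
    for p in pts: print(n,p,d['img'][p[1],p[0]],h[p[1],p[0]])
px('scene0',[(250,265),(300,225),(385,255),(360,320),(240,262),(475,335),(472,353),(480,320),(487,296),(487,290),(278,265),(300,290),(300,242),(263,228)])
px('side0',[(285,250),(270,165),(270,172),(270,156),(270,160),(320,260),(350,270),(345,290)])
E
```

```text
scene0 (250, 265) [108 119 120] [ 93  26 120]
scene0 (300, 225) [105 114 115] [ 93  22 115]
scene0 (385, 255) [110 119 121] [ 95  23 121]
scene0 (360, 320) [106 114 116] [ 96  22 116]
scene0 (240, 262) [109 119 119] [ 90  21 119]
scene0 (475, 335) [145 154 153] [ 87  15 154]
scene0 (472, 353) [79 81 79] [60  6 81]
scene0 (480, 320) [144 153 153] [ 90  15 153]
scene0 (487, 296) [182  14   6] [  1 247 182]
scene0 (487, 290) [171   7   1] [  1 254 171]
scene0 (278, 265) [149 100  75] [ 10 127 149]
scene0 (300, 290) [90 64 36] [ 16 153  90]
scene0 (300, 242) [68 40 20] [ 13 180  68]
scene0 (263, 228) [125  55   0] [ 13 255 125]
side0 (285, 250) [100 110 114] [ 99  31 114]
side0 (270, 165) [113 108 110] [168  11 113]
side0 (270, 172) [80 75 64] [21 51 80]
side0 (270, 156) [71 12  9] [  1 223  71]
side0 (270, 160) [71  8  1] [  3 251  71]
side0 (320, 260) [59 37 20] [ 13 169  59]
side0 (350, 270) [73 52 35] [ 13 133  73]
side0 (345, 290) [97 46 11] [ 12 226  97]
```

View pics/crop_scene0_0.png

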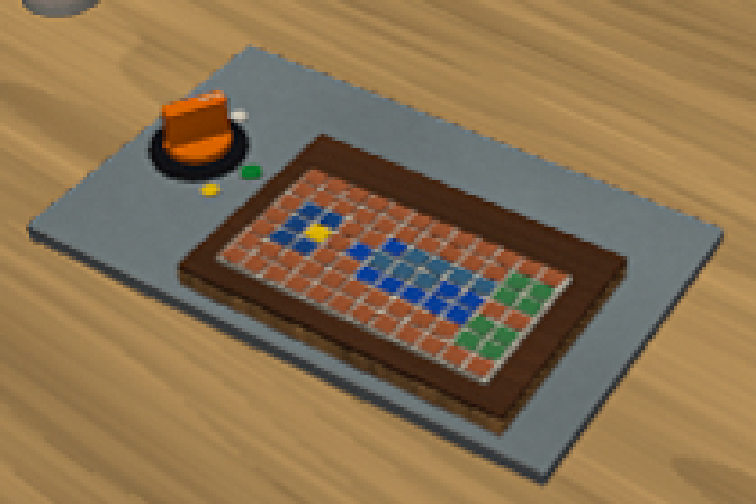

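View pics/crop_scene0_1.png

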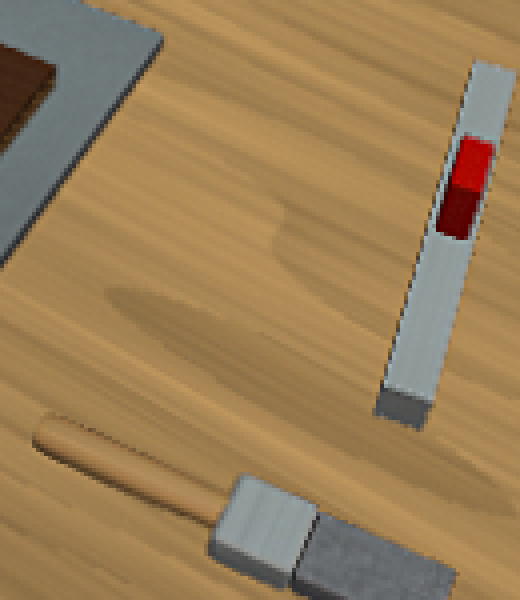

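View pics/crop_side0_1.png

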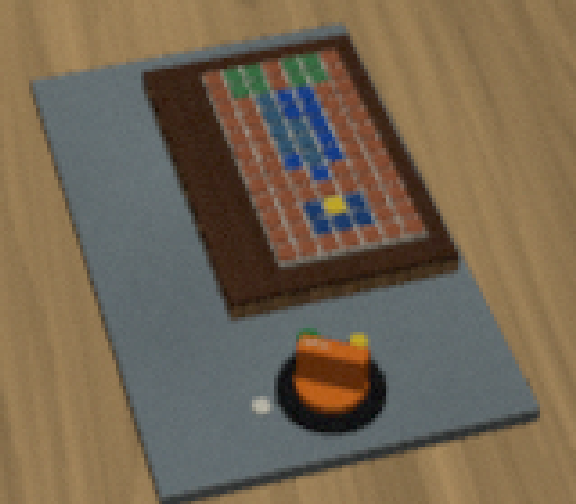

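View pics/crop_side0_0.png

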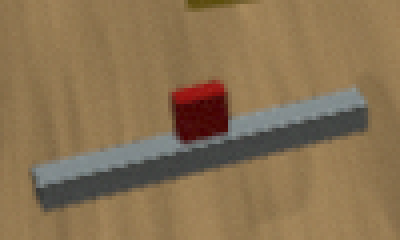

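```bash
cat > m.py <<'E'
from h import *
def rect(d,mask,z,roi):
    x,y,w,h=roi; m=np.zeros_like(mask); m[y:y+h,x:x+w]=mask[y:y+h,x:x+w]
    m=cv2.morphologyEx(m,cv2.MORPH_CLOSE,np.ones((3,3),np.uint8))
    cs,_=cv2.findContours(m,cv2.RETR_EXTERNAL,cv2.CHAIN_APPROX_NONE); c=max(cs,key=cv2.contourArea)
    P=np.array([onz(d,p[0],z)[:2] for p in c])
    (cx,cy),(a,b),t=cv2.minAreaRect((P*1000).astype(np.float32))
    if a<b: a,b,t=b,a,t+90
    t=(t+90)%180-90
    return np.round([cx,cy,a,b,t],1)
E
python3 - <<'E'
from m import *
for n,gr,pr,gv in [('scene0',(455,255,50,90),(210,195,210,140),(140,175)),('side0',(220,140,100,45),(255,190,160,140),(95,190))]:
    d=load(n); hsv=cv2.cvtColor(d['img'],cv2.COLOR_RGB2HSV)
    inr=lambda lo,hi: cv2.inRange(hsv,lo,hi)
    print(n,'guide',rect(d,inr((0,0,gv[0]),(179,45,gv[1])),.025,gr))
    print(n,'plate',rect(d,inr((80,5,90),(115,70,140)),.014,pr))
    red=cv2.inRange(d['img'],(60,0,0),(255,30,30))
    print(n,'red',rect(d,red,.065,gr))
    x,y,w,h=gr
    b=d['img'][...,:].astype(int); brown=((b[...,0]<85)&(b[...,0]>b[...,2]+15)).astype(np.uint8)*255
    print(n,'board',rect(d,brown,.032,pr))
E
```

```text
scene0 guide [527.8 341.8 136.6  24.6  12.5]
scene0 plate [574.7 -59.8 398.6 249.1 -84.5]
scene0 red [493.3 333.2  73.6  16.   12.9]
scene0 board [610.   -8.4 246.5 173.7 -84.5]
side0 guide [471.3 327.  260.3  26.1  12.8]
side0 plate [571.3 -62.9 395.1 246.9 -84.4]
side0 red [471.4 301.4  64.2  34.9  84.1]
side0 board [601.5 -20.2 252.7 162.5 -84.4]
```

Request:
{"method": "drive_tool", "body": {"increments": "-15 0 -28 0 0;-15 0 -28 0 0;-15 0 -28 0 0;-15 0 -28 0 0;-15 0 -28 0 0;-15 0 -28 0 0;-15 0 -28 0 0;-15 0 -28 0 0;-15 0 -28 0 0;-15 0 -28 0 0;0 0 0 -9.7 0;0 0 0 -9.7 0;0 0 0 -9.7 0;0 0 0 -9.7 0;0 0 0 0 0", "squeeze": 25}}

```text
time: 2.02
position: [0.4707, 0.3265, 0.2223]
tool_rot: [-1.096, -1.37, 1.371]
ft_force: [-0.8, 0.4, 0.8]
grip_width: 1.001
```

```bash
cat > st.py <<'E'
from h import *
s=ctrl.get_state(); M=R.from_rotvec(s['tool_rot']).as_matrix()
print('t',s['time'],'pos',(s['position']*1000).round(1),'yaw x',np.degrees(np.arctan2(M[1,0],M[0,0])).round(2),'ydir',M[:,1].round(4),'F',s['ft_force'].round(2),'grip',round(s['grip_width'],3),'q7',s['joint_positions'][6].round(2))
E
python3 -c "
from st import *
save('wrist','w1.png')"
```

```text
t 2.025 pos [470.7 326.5 222.3] yaw x 102.69 ydir [-4.e-04 -2.e-04 -1.e+00] F [-0.81  0.43  0.78] grip 1.001 q7 1.15
```

View pics/w1.png

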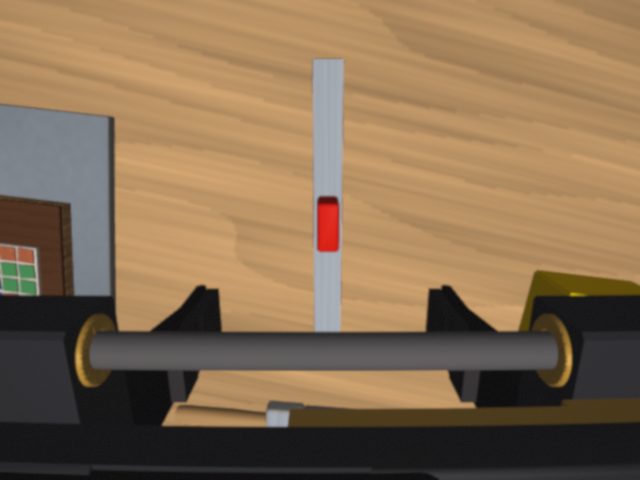

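```bash
python3 - <<'E'
from m import *
d=load('w1'); hsv=cv2.cvtColor(d['img'],cv2.COLOR_RGB2HSV)
red=cv2.inRange(d['img'],(190,0,0),(255,60,60))
print('red',rect(d,red,.065,(300,180,60,90)))
g=cv2.inRange(hsv,(0,0,140),(179,50,255))
print('guide top part',rect(d,g,.025,(300,40,60,150)))
for uv in [(313,59),(343,59),(315,331),(341,331)]: print(onz(d,uv,.025))
print(proj(d,[.471,.327,.065]))
print('plate corner',onz(d,(113,117),.014), onz(d,(111,295),.014))
E
```

```text
red [472.4 330.2  36.1  14.1  12.5]
guide top part [397.8 313.2 103.9  25.   12.7]
[0.34967761 0.29046414 0.025     ]
[0.34443647 0.3137284  0.025     ]
[0.58194063 0.34304467 0.025     ]
[0.57656791 0.36699383 0.025     ]
[324.41487254 225.29929114]
plate corner [0.42940543 0.13270196 0.014     ] [0.59413482 0.14531118 0.014     ]
```

Request:
{"method": "drive_tool", "body": {"increments": "3 20 -2.5 0 0;0 35 0 0 0;0 35 0 0 0;0 35 0 0 0;0 35 0 0 0;0 20 0 0 0;0 12 0 0 0;0 0 0 0 0;0 0 0 0 255;0 0 0 0 255;0 0 0 0 255;0 0 0 0 255;0 0 0 0 255;0 0 0 0 255", "squeeze": 25}}

```text
time: 3.82
position: [0.4727, 0.3301, 0.0306]
tool_rot: [-1.095, -1.372, 1.372]
ft_force: [-0.7, -0.1, -0.1]
grip_width: 0.403
```

```bash
python3 st.py
```

```text
t 3.825 pos [472.7 330.1  30.6] yaw x 102.8 ydir [ 1.e-04  0.e+00 -1.e+00] F [-0.66 -0.15 -0.13] grip 0.403 q7 1.16
```

Request:
{"method": "drive_tool", "body": {"increments": "0 0 0 0 255;0 0 0 0 255;0 0 0 0 255;0 0 0 0 255;0 0 0 0 255;0 0 0 0 255", "squeeze": 40}}

```text
time: 4.58
position: [0.4726, 0.3302, 0.0305]
tool_rot: [-1.095, -1.372, 1.372]
ft_force: [0.6, 0.7, -1.2]
grip_width: 0.204
```

Request:
{"method": "drive_tool", "body": {"increments": "0 -10 0 0 255;0 -30 0 0 255;0 -30 0 0 255;0 -30 0 0 255;-20 0 4 0 255;-35 0 7.2 0 255;-35 0 7.2 0 255;-35 0 7.2 0 255;-35 0 7.2 0 255;-35 0 7.2 0 255;-35 0 7.2 0 255;-35 0 7.2 0 255;-35 0 7.2 0 255;-35 0 7.2 0 255;-12 0 2.4 0 255"}}

```text
time: 6.45
position: [0.4779, -0.028, 0.129]
tool_rot: [-1.096, -1.365, 1.37]
ft_force: [-0.5, 0.0, -3.1]
grip_width: 0.203
```

Request:
{"method": "drive_tool", "body": {"increments": "0 0 0 6 255;0 0 0 9.5 255;0 0 0 9.5 255;0 0 0 9.5 255;0 0 0 9.5 255;0 0 0 9.5 255;0 0 0 9.5 255;0 0 0 9.5 255;0 0 0 9.5 255;0 0 0 9.5 255;0 0 0 5.5 255;0 0 0 0 255;0 0 0 0 255"}}

```text
time: 8.07
position: [0.4795, -0.024, 0.13]
tool_rot: [-1.569, -0.08, 0.082]
ft_force: [-0.1, -1.2, -3.1]
grip_width: 0.203
```

```bash
python3 -c "
from st import *
for n in ['wrist','scene','side']: save(n,n+'2.png')
im=load('scene2')['img'][180:340,200:440]; cv2.imwrite('pics/scene2c.png',cv2.resize(im,None,fx=3.3,fy=3.3)[:,:,::-1])
im=load('side2')['img'][160:340,220:430]; cv2.imwrite('pics/side2c.png',cv2.resize(im,None,fx=3.3,fy=3.3)[:,:,::-1])
"
```

```text
t 8.075 pos [479.5 -24.  130. ] yaw x 5.89 ydir [-1.e-03  1.e-04 -1.e+00] F [-0.14 -1.19 -3.07] grip 0.203 q7 0.11
```

View pics/wrist2.png

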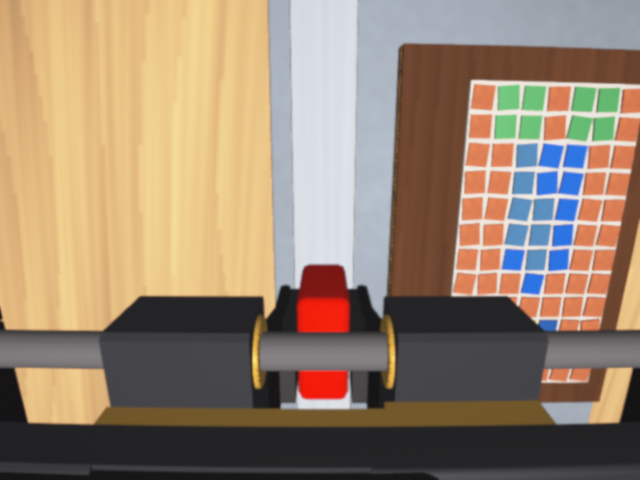

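View pics/side2c.png

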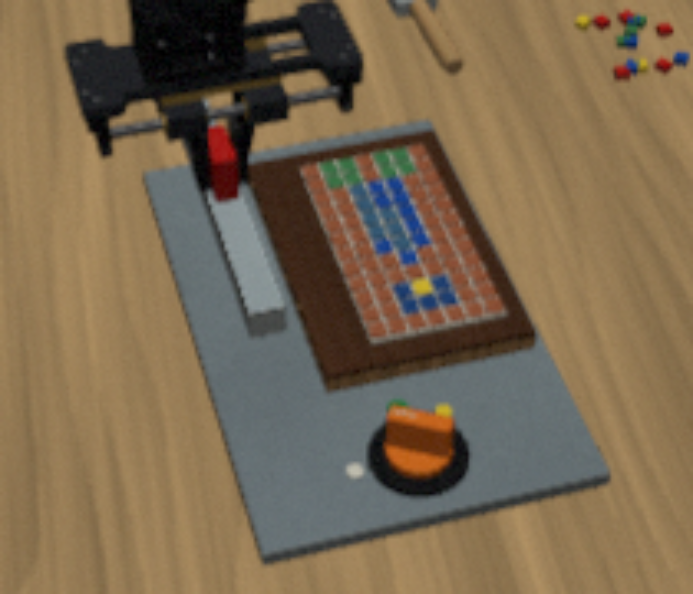

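View pics/scene2c.png

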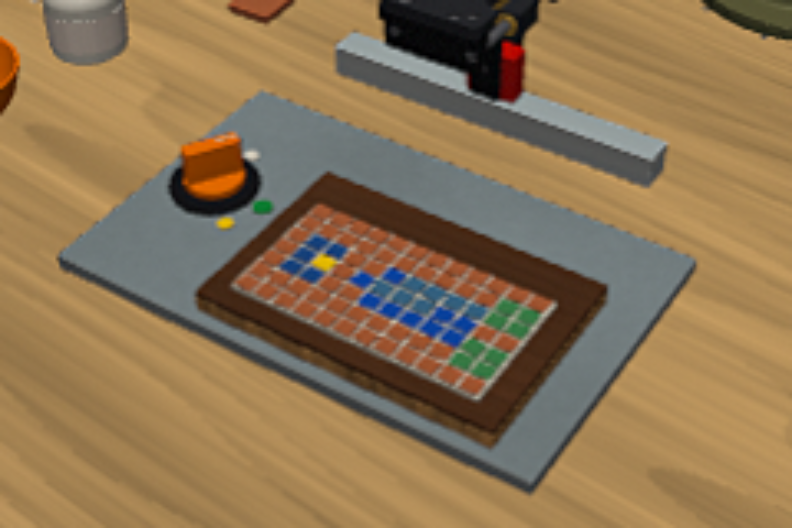

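```bash
cat > edges.py <<'E'
from h import *
def fit(d,pts,z):
    P=np.array([onz(d,p,z)[:2] for p in pts])*1000
    keep=np.ones(len(P),bool)
    for _ in range(4):
        vx,vy,x0,y0=cv2.fitLine(P[keep].astype(np.float32),cv2.DIST_HUBER,0,.01,.01).ravel()
        r=abs((P[:,0]-x0)*vy-(P[:,1]-y0)*vx); keep=r<1.5
    if vy<0: vx,vy=-vx,-vy
    return np.array([x0,y0]),np.degrees(np.arctan2(vy,vx)),keep.sum(),P[keep][:,1].min(),P[keep][:,1].max()
def crossings(img,rows,x0,x1,sign):
    out=[]
    for r in rows:
        g=np.gradient(cv2.GaussianBlur(img,(5,5),1)[r,x0:x1].astype(float))*sign
        i=int(g.argmax()); 
        if 0<i<len(g)-1:
            a,b,c=g[i-1:i+2]; den=a-2*b+c; i+= .5*(a-c)/den if den else 0
        out.append((x0+i,r))
    return out
E
python3 - <<'E'
from edges import *
d=load('wrist2'); im=d['img']; r=im[...,0]; 
print(im[150,262:282].tolist()); print(im[150,386:408].tolist()); print(im[150,283:300].tolist(),im[150,346:362].tolist())
rb=(im[...,0].astype(int)-im[...,2]).clip(0,255).astype(np.uint8)
print('plate edge z14',fit(d,crossings(rb,range(5,280,4),255,290,-1),.014))
print('board top z32',fit(d,crossings(rb,range(60,280,4),380,415,1),.032))
print('board edge z14',fit(d,crossings(rb,range(60,280,4),380,415,1),.014))
zg=.130-.0306+.025
gr=im[...,1]
print('guide L',fit(d,crossings(gr,range(5,250,4),280,300,1),zg))
print('guide R',fit(d,crossings(gr,range(5,250,4),345,365,-1),zg))
E
```

```text
[[236, 200, 139], [236, 200, 138], [236, 201, 139], [236, 200, 138], [236, 200, 138], [235, 199, 137], [234, 198, 137], [231, 193, 136], [218, 180, 136], [182, 162, 146], [164, 166, 167], [169, 176, 183], [172, 181, 191], [172, 181, 192], [172, 182, 193], [173, 182, 193], [175, 182, 194], [174, 183, 194], [173, 181, 194], [174, 183, 194]]
[[181, 191, 203], [182, 191, 204], [182, 191, 203], [182, 191, 204], [182, 191, 202], [180, 189, 201], [173, 180, 190], [151, 152, 157], [121, 111, 106], [110, 86, 66], [116, 86, 59], [111, 80, 53], [100, 68, 46], [103, 67, 46], [109, 69, 47], [110, 69, 47], [111, 70, 48], [113, 72, 49], [113, 72, 50], [113, 72, 49], [112, 71, 49], [111, 70, 49]]
[[173, 182, 193], [173, 182, 192], [173, 182, 192], [173, 182, 192], [172, 181, 192], [172, 181, 192], [172, 180, 191], [171, 179, 189], [172, 178, 185], [183, 186, 189], [204, 208, 213], [216, 220, 225], [218, 223, 229], [218, 223, 229], [218, 223, 229], [218, 223, 229], [218, 223, 229]] [[222, 227, 233], [222, 226, 232], [221, 226, 232], [221, 226, 232], [220, 225, 231], [219, 224, 230], [218, 223, 229], 
[... 250 characters left out ...]
, np.float64(-55.80288116700413), np.float64(116.14132786923116))
board top z32 (array([517.2553  ,  28.437893], dtype=float32), np.float32(95.52096), np.int64(55), np.float64(-40.593756724342384), np.float64(90.65160254907647))
board edge z14 (array([520.397  ,  26.98072], dtype=float32), np.float32(95.520966), np.int64(55), np.float64(-46.84683330458658), np.float64(93.51666534403103))
guide L (array([460.17297,  46.79902], dtype=float32), np.float32(95.83462), np.int64(62), np.float64(-0.7091920212157419), np.float64(90.3582624374743))
guide R (array([483.77985 ,  51.333786], dtype=float32), np.float32(95.82742), np.int64(62), np.float64(1.7409360771805382), np.float64(92.80706353980062))
```

Request:
{"method": "drive_tool", "body": {"increments": "10 10 -1 0.3 255;15 25 0 0 255;0 25 0 0 255;0 15 0 0 255;0 5 0 0 255;0 0 0 0 255;0 0 0 0 255"}}

```text
time: 9.1
position: [0.506, -0.0225, 0.0515]
tool_rot: [-1.569, -0.077, 0.074]
ft_force: [1.2, 0.5, -3.0]
grip_width: 0.205
```

```bash
python3 -c "
from st import *
for n in ['wrist','scene','side']: save(n,n+'3.png')
im=load('scene3')['img'][180:340,200:440]; cv2.imwrite('pics/scene3c.png',cv2.resize(im,None,fx=3.3,fy=3.3)[:,:,::-1])
"
```

```text
t 9.1 pos [506.  -22.5  51.5] yaw x 5.5 ydir [ 2.e-03  4.e-04 -1.e+00] F [ 1.17  0.53 -3.03] grip 0.205 q7 0.16
```

View pics/scene3c.png

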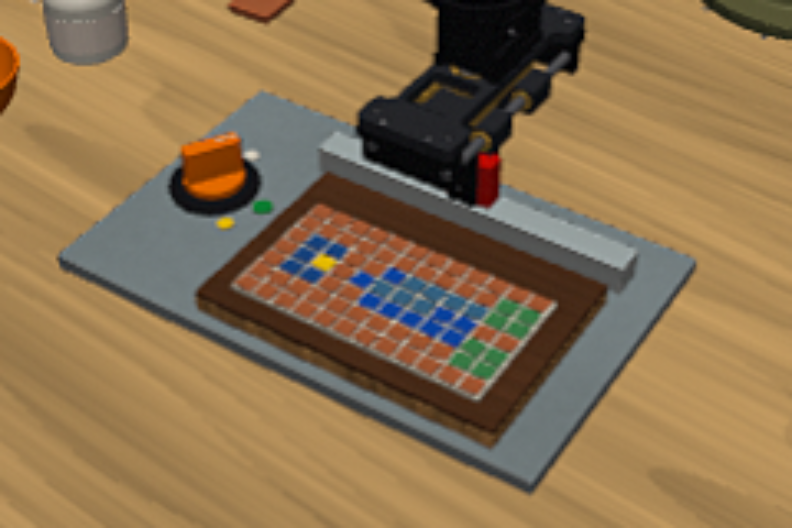

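View pics/wrist3.png

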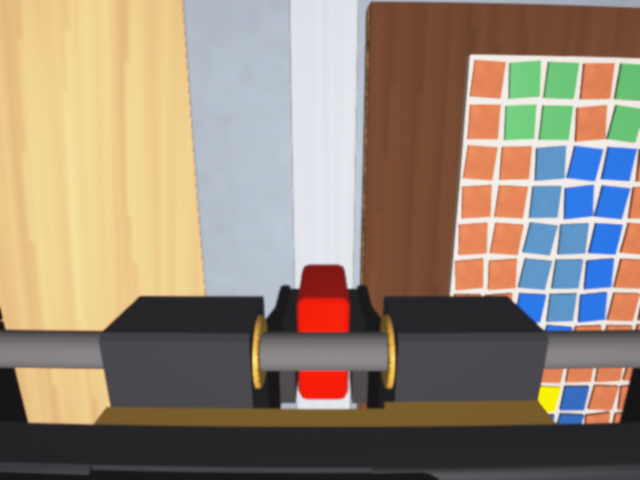

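Request:
{"method": "drive_tool", "body": {"increments": "0 4 0 0 255;0 1 0 0 255;0 0 0 0 255;0 0 0 0 255"}}

```text
time: 9.75
position: [0.5051, -0.0226, 0.0455]
tool_rot: [-1.569, -0.075, 0.075]
ft_force: [-0.2, -0.2, -4.3]
grip_width: 0.205
```

Request:
{"method": "drive_tool", "body": {"increments": "0 0.7 0 0 255;0 0 0 0 255;0 0 0 0 255"}}

```text
time: 10.12
position: [0.5051, -0.0226, 0.0449]
tool_rot: [-1.569, -0.075, 0.075]
ft_force: [-0.2, -0.1, -2.7]
grip_width: 0.206
```

Request:
{"method": "drive_tool", "body": {"increments": "0 0.7 0 0 255;0 0 0 0 255;0 0 0 0 255"}}

```text
time: 10.5
position: [0.5053, -0.0226, 0.0445]
tool_rot: [-1.569, -0.076, 0.075]
ft_force: [-1.1, 0.5, 1.3]
grip_width: 0.205
```

```bash
python3 st.py
```

```text
t 10.5 pos [505.3 -22.6  44.5] yaw x 5.5 ydir [ 4.e-04  2.e-04 -1.e+00] F [-1.1   0.5   1.28] grip 0.205 q7 0.16
```

Request:
{"method": "drive_tool", "body": {"increments": "2 0 0 0 255;2 0 0 0 255;1 0 0 0 255;0 0 0 0 255;0 0 0 0 255"}}

```text
time: 11.12
position: [0.5096, -0.0222, 0.0445]
tool_rot: [-1.569, -0.074, 0.076]
ft_force: [-3.4, 0.2, 5.4]
grip_width: 0.203
```

Request:
{"method": "drive_tool", "body": {"increments": "1 0 0 0 255;0 0 0 0 255;0 0 0 0 255"}}

```text
time: 11.5
position: [0.5105, -0.0221, 0.0445]
tool_rot: [-1.569, -0.074, 0.076]
ft_force: [-4.4, -0.5, 5.4]
grip_width: 0.204
```

Request:
{"method": "drive_tool", "body": {"increments": "1 0 0 0 255;0 0 0 0 255;0 0 0 0 255"}}

```text
time: 11.88
position: [0.5115, -0.022, 0.0444]
tool_rot: [-1.569, -0.074, 0.076]
ft_force: [-4.3, 0.3, 5.3]
grip_width: 0.203
```

Request:
{"method": "drive_tool", "body": {"increments": "1 0 0 0 255;0 0 0 0 255;0 0 0 0 255"}}

```text
time: 12.25
position: [0.512, -0.022, 0.0445]
tool_rot: [-1.569, -0.074, 0.077]
ft_force: [-6.2, -1.0, 7.6]
grip_width: 0.205
```

Request:
{"method": "drive_tool", "body": {"increments": "0.7 0 0 0 255;0 0 0 0 255;0 0 0 0 255"}}

```text
time: 12.62
position: [0.5121, -0.022, 0.0445]
tool_rot: [-1.569, -0.072, 0.078]
ft_force: [-7.8, -1.1, 9.4]
grip_width: 0.204
```

```bash
python3 st.py
```

```text
t 12.625 pos [512.1 -22.   44.5] yaw x 5.5 ydir [-3.8e-03  1.0e-04 -1.0e+00] F [-7.8  -1.12  9.41] grip 0.204 q7 0.16
```

Request:
{"method": "drive_tool", "body": {"increments": "1 0 0 0 255;0 0 0 0 255;0 0 0 0 255"}}

```text
time: 13.0
position: [0.5121, -0.022, 0.0445]
tool_rot: [-1.569, -0.071, 0.08]
ft_force: [-11.1, -0.8, 12.8]
grip_width: 0.203
```

```bash
python3 st.py; python3 - <<'E'
from edges import *
d=save('wrist','w4.png'); save('side','side4.png'); save('scene','scene4.png')
im=load('scene4')['img'][180:340,200:440]; cv2.imwrite('pics/scene4c.png',cv2.resize(im,None,fx=3.3,fy=3.3)[:,:,::-1])
im=load('side4')['img'][160:340,220:430]; cv2.imwrite('pics/side4c.png',cv2.resize(im,None,fx=3.3,fy=3.3)[:,:,::-1])
E
```

```text
t 13.0 pos [512.1 -22.   44.5] yaw x 5.49 ydir [-6.e-03  1.e-04 -1.e+00] F [-11.05  -0.77  12.76] grip 0.203 q7 0.16
```

View pics/w4.png

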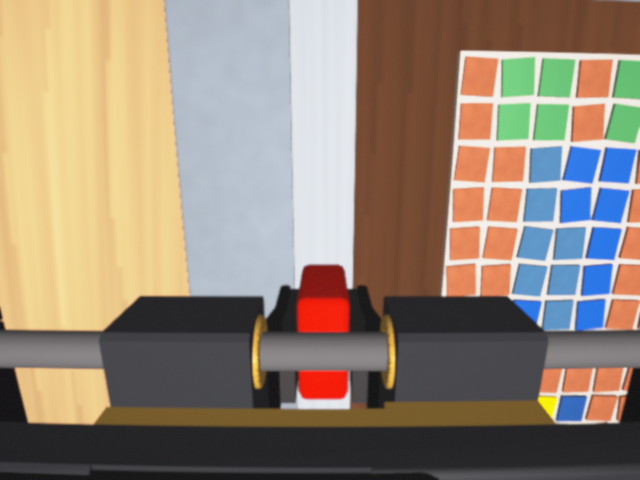

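View pics/scene4c.png

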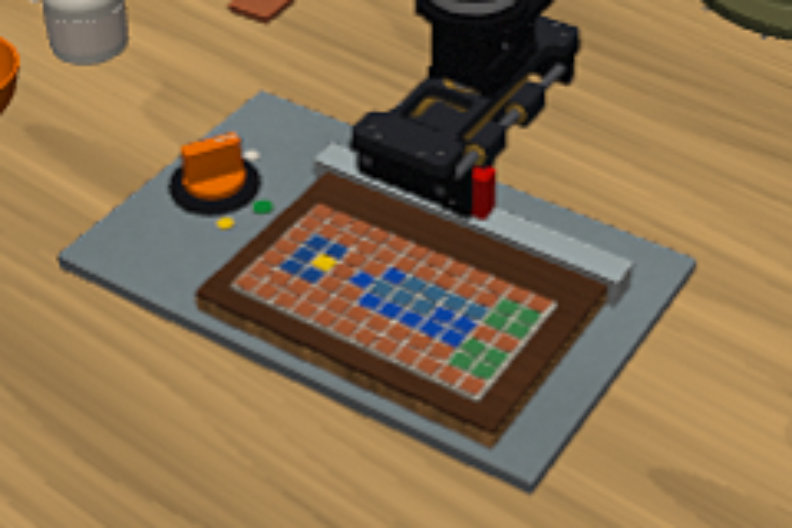

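View pics/side4c.png

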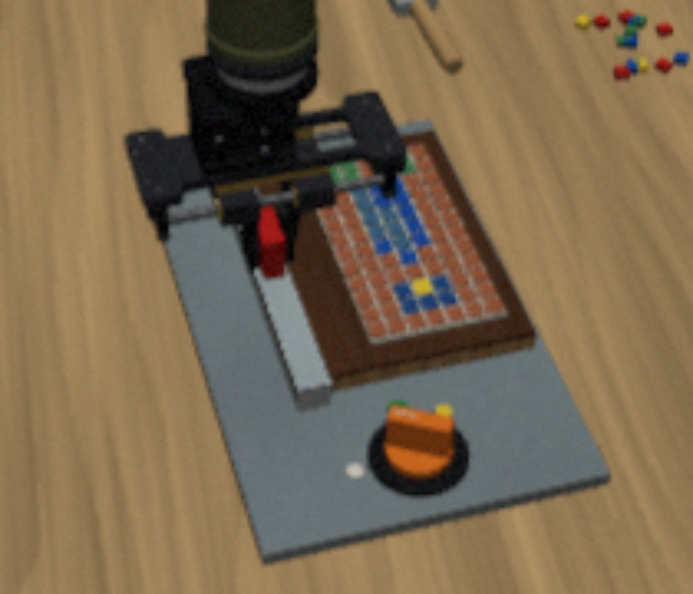

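Request:
{"method": "drive_tool", "body": {"increments": "-0.8 -0.5 0 0 255;0 0 0 0 255;0 0 0 0 150;0 0 0 0 150;0 0 0 0 150;0 0 0 0 150;0 0 0 0 150"}}

```text
time: 14.02
position: [0.5141, -0.0216, 0.0447]
tool_rot: [-1.569, -0.076, 0.075]
ft_force: [0.5, 0.6, -0.7]
grip_width: 0.409
```

```bash
python3 st.py; python3 -c "
from h import *
save('wrist','w5.png')"
```

```text
t 14.025 pos [514.1 -21.6  44.7] yaw x 5.51 ydir [ 3.e-04  1.e-04 -1.e+00] F [ 0.46  0.56 -0.74] grip 0.409 q7 0.16
```

View pics/w5.png

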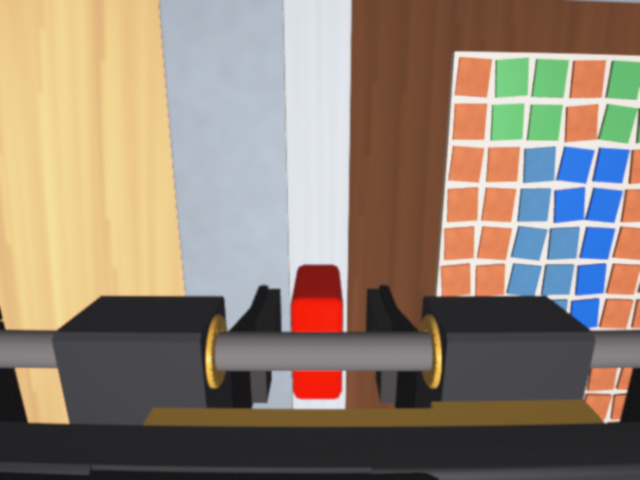

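Request:
{"method": "drive_tool", "body": {"increments": "0 -10 0 0 150;0 -20 0 0 150;0 -35 0 0 150;0 -35 0 0 150;0 -35 0 0 150;0 -30 0 0 150;9 0 -32 0 150;9 0 -32 0 150;9 0 -32 0 150;9 0 -32 0 150;9 0 -32 0 150;9 0 -32 0 150;0 0 0 0 150"}}

```text
time: 15.7
position: [0.5858, -0.211, 0.2102]
tool_rot: [-1.572, -0.072, 0.072]
ft_force: [0.2, -0.7, -0.5]
grip_width: 0.413
```

Request:
{"method": "drive_tool", "body": {"increments": "0 0 0 -5 150;0 0 0 -9.5 150;0 0 0 -9.5 150;0 0 0 -9.5 150;0 0 0 -9.5 150;0 0 0 -9.5 150;0 0 0 -9.5 150;0 0 0 -9.5 150;0 0 0 -9.5 150;0 0 0 -9 150;0 0 0 0 150;0 0 0 0 150"}}

```text
time: 17.2
position: [0.5861, -0.207, 0.21]
tool_rot: [-1.163, -1.279, 1.278]
ft_force: [1.3, 0.7, -1.1]
grip_width: 0.413
```

```bash
python3 -c "
from st import *
for n in ['wrist','scene','side']: save(n,n+'6.png')
im=load('scene6')['img'][180:340,200:440]; cv2.imwrite('pics/scene6c.png',cv2.resize(im,None,fx=3.3,fy=3.3)[:,:,::-1])
im=load('side6')['img'][160:340,220:430]; cv2.imwrite('pics/side6c.png',cv2.resize(im,None,fx=3.3,fy=3.3)[:,:,::-1])
"
```

```text
t 17.2 pos [ 586.1 -207.   210. ] yaw x 95.39 ydir [ 4.e-04  3.e-04 -1.e+00] F [ 1.32  0.67 -1.07] grip 0.413 q7 2.03
```

View pics/wrist6.png

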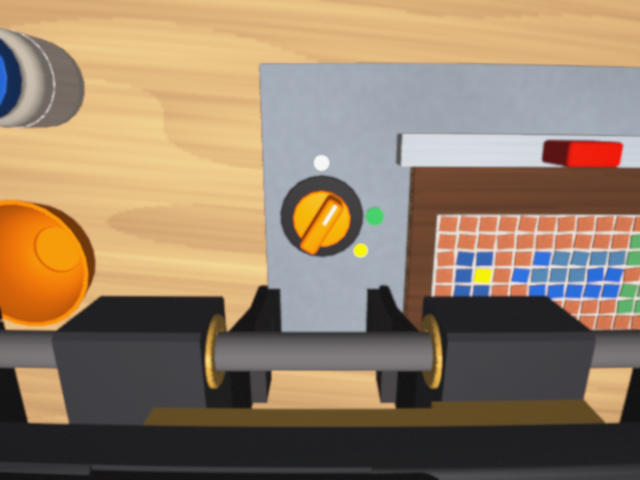

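View pics/side6c.png

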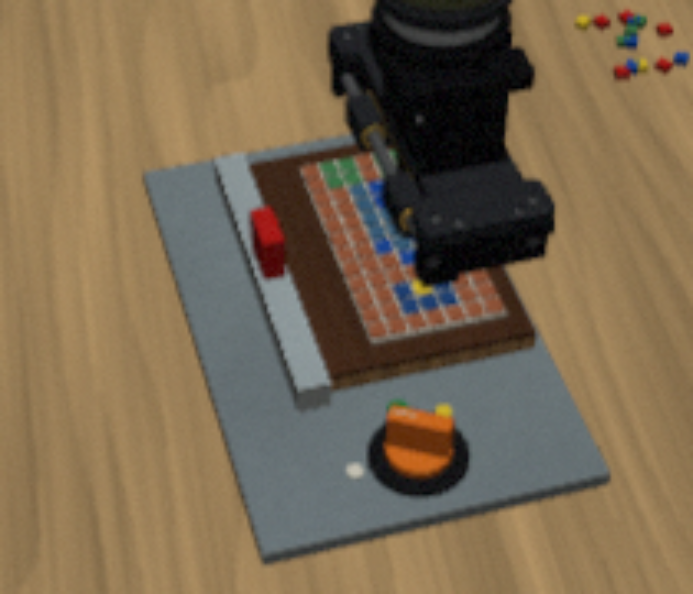

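View pics/scene6c.png

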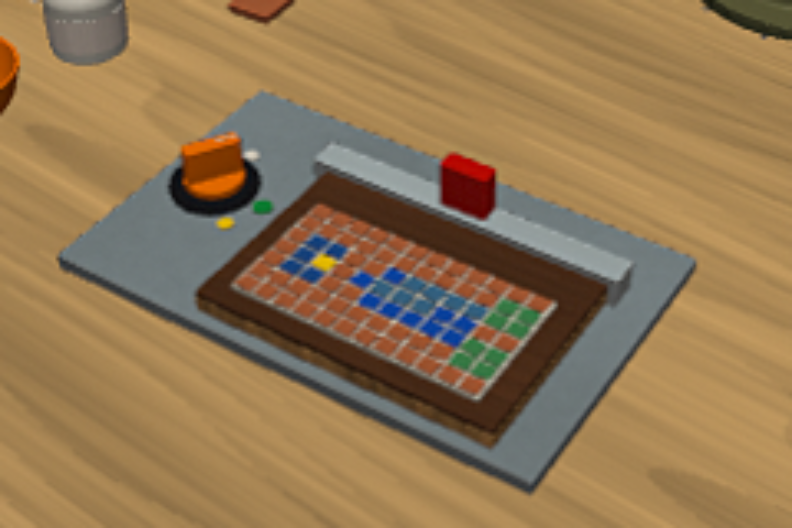

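```bash
python3 - <<'E'
from edges import *
d=load('wrist6'); im=d['img']
c=im[145:275,250:410]; cv2.imwrite('pics/sel.png',cv2.resize(c,None,fx=4.6,fy=4.6,interpolation=cv2.INTER_CUBIC)[:,:,::-1])
hsv=cv2.cvtColor(im,cv2.COLOR_RGB2HSV)
def cen(m,roi):
    x,y,w,h=roi; mm=np.zeros_like(m); mm[y:y+h,x:x+w]=m[y:y+h,x:x+w]; M=cv2.moments(mm,True); return M['m10']/M['m00'],M['m01']/M['m00']
w=cen(cv2.inRange(hsv,(0,0,215),(179,40,255)),(308,148,28,24)); g=cen(cv2.inRange(hsv,(55,120,60),(85,255,255)),(360,200,28,32)); y=cen(cv2.inRange(hsv,(25,150,150),(35,255,255)),(350,240,22,20))
for p in (w,g,y): print(p,onz(d,p,.014)*1000)
# guide vs board edge
gr=im[...,1]
rb=(im[...,0].astype(int)-im[...,2]).clip(0,255).astype(np.uint8)
def vcross(img,cols,y0,y1,s):
    return [(b,a) for a,b in crossings(np.ascontiguousarray(img.T),cols,y0,y1,s)]
cols=list(range(415,535,4))+list(range(625,638,4))
print('guide top near edge z39',fit(d,vcross(gr,range(410,535,4),128,143,1),.039))
print('guide/board boundary z39',fit(d,vcross(rb,range(420,635,4),158,175,1),.039))
print('plate edge z14',fit(d,vcross(rb,range(275,635,4),55,75,-1),.014))
# sel axis from black base circle
E
```

```text
(321.07216494845363, 162.5) [ 542.07228224 -213.3374194    14.        ]
(374.2543859649123, 215.94298245614036) [ 583.32651734 -163.1469331    14.        ]
(360.01680672268907, 249.7983193277311) [ 614.94654711 -171.87284398   14.        ]
guide top near edge z39 (array([507.26242, -99.70506], dtype=float32), np.float32(95.25698), np.int64(32), np.float64(-147.40739065772826), np.float64(-50.887376467529))
guide/board boundary z39 (array([529.4458  , -67.765205], dtype=float32), np.float32(95.43313), np.int64(41), np.float64(-135.8930451722619), np.float64(35.163983828914226))
plate edge z14 (array([ 454.44495, -122.90954], dtype=float32), np.float32(95.51328), np.int64(90), np.float64(-256.9818649823859), np.float64(30.35990841455635))
```

View pics/sel.png

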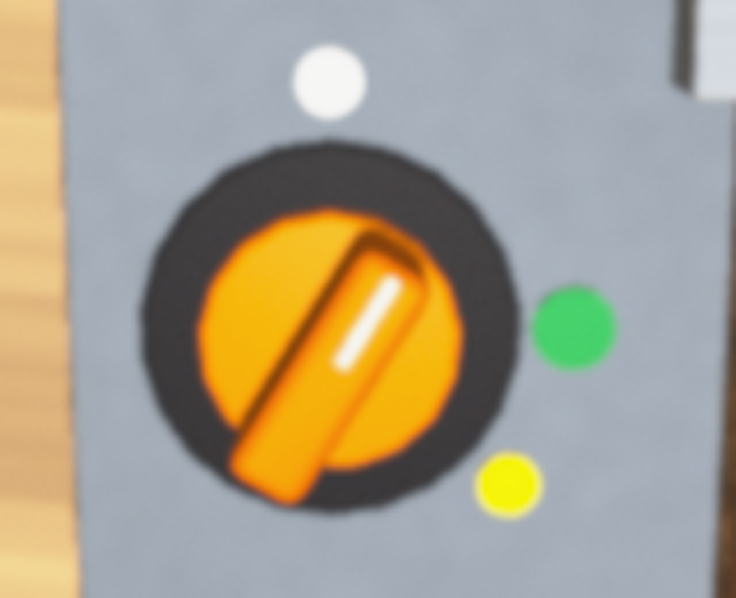

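```bash
python3 - <<'E'
from h import *
d=load('wrist6')
f=lambda p:(250+(p[0]+.5)/4.6-.5,145+(p[1]+.5)/4.6-.5)
a,b=f((400,262)),f((266,486)); w1,w2=f((395,280)),f((343,368)); r1,r2=f((427,290)),f((305,497))
for z in (.05,.06,.065,.07,.075,.08,.09):
    A,B=onz(d,a,z),onz(d,b,z); W=onz(d,w1,z)-onz(d,w2,z); Q=onz(d,r1,z)-onz(d,r2,z)
    an=lambda v: round(np.degrees(np.arctan2(v[1],-v[0])),1)
    print(z,((A+B)/2*1000).round(1),round(np.linalg.norm(A-B)*1000,1),an(A-B),an(W),an(Q))
ds=load('side0'); im=ds['img'][270:315,320:370]; cv2.imwrite('pics/sels.png',cv2.resize(im,None,fx=12,fy=12,interpolation=cv2.INTER_CUBIC)[:,:,::-1])
ds=load('scene0'); im=ds['img'][205:255,240:300]; cv2.imwrite('pics/selc.png',cv2.resize(im,None,fx=12,fy=12,interpolation=cv2.INTER_CUBIC)[:,:,::-1])
E
```

```text
0.05 [ 588.2 -208.4   50. ] 45.5 24.9 24.5 24.3
0.06 [ 585.9 -208.6   60. ] 44.1 24.9 24.5 24.3
0.065 [ 584.7 -208.7   65. ] 43.4 24.9 24.5 24.3
0.07 [ 583.5 -208.8   70. ] 42.6 24.9 24.5 24.3
0.075 [ 582.3 -208.9   75. ] 41.9 24.9 24.5 24.3
0.08 [ 581.1 -209.    80. ] 41.2 24.9 24.5 24.3
0.09 [ 578.7 -209.1   90. ] 39.8 24.9 24.5 24.3
```

View pics/sels.png

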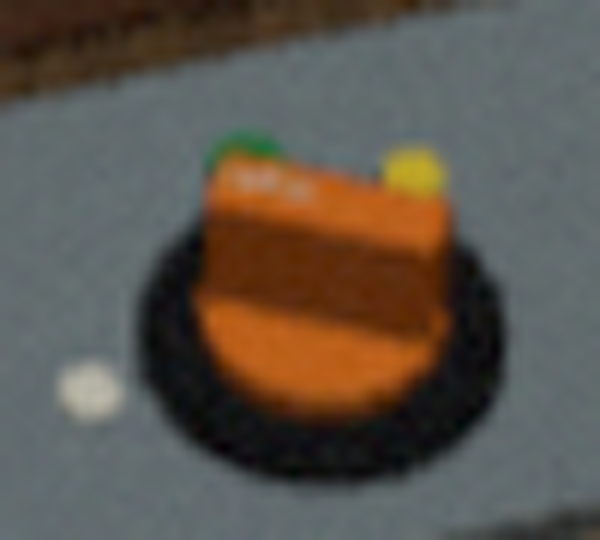

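View pics/selc.png

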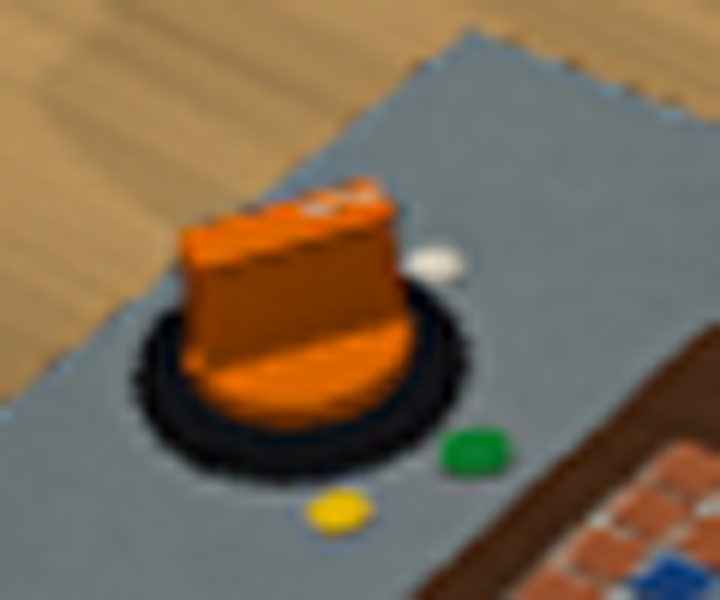

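```bash
python3 - <<'E'
from h import *
ps=(320+332.5/12-.5,270+200.5/12-.5); pc=(240+284.5/12-.5,205+224.5/12-.5)
f=lambda p:(250+(p[0]+.5)/4.6-.5,145+(p[1]+.5)/4.6-.5)
R_=[ray(load('side0'),ps),ray(load('scene0'),pc),ray(load('wrist6'),f((333,374)))]
def tri(rs):
    A=np.zeros((3,3));b=np.zeros(3)
    for o,v in rs:
        v=v/np.linalg.norm(v);P=np.eye(3)-np.outer(v,v);A+=P;b+=P@o
    return np.linalg.solve(A,b)
print(tri(R_)*1000,tri(R_[:2])*1000,tri([R_[0],R_[2]])*1000,tri(R_[1:])*1000)
# base ellipse in wrist
d=load('wrist6'); im=d['img']; m=cv2.inRange(im,(0,0,0),(95,90,90)); mm=np.zeros_like(m); mm[165:265,270:372]=m[165:265,270:372]
o=cv2.inRange(cv2.cvtColor(im,cv2.COLOR_RGB2HSV),(5,150,60),(24,255,255)); mm[165:265,270:372]|=o[165:265,270:372]
c=max(cv2.findContours(mm,cv2.RETR_EXTERNAL,cv2.CHAIN_APPROX_NONE)[0],key=cv2.contourArea)
e=cv2.fitEllipse(c); print(e)
for z in (.014,.02,.025,.03):
  P=np.array([onz(d,p[0],z)[:2] for p in c])*1000; print(z,cv2.minEnclosingCircle(P.astype(np.float32)))
E
```

```text
[ 587.34111487 -209.28283638   56.10035236] [ 587.70384908 -209.94427407   56.40954665] [ 587.28381537 -208.29668766   54.65296913] [ 587.2940637  -209.23506692   56.16823239]
((321.2232666015625, 215.5841827392578), (78.57772827148438, 80.17713165283203), 94.3305892944336)
0.014 ((588.1796875, -208.89212036132812), 35.422088623046875)
0.02 ((586.8993530273438, -208.9889678955078), 34.82686233520508)
0.025 ((585.8324584960938, -209.0696563720703), 34.3307991027832)
0.03 ((584.7654418945312, -209.15037536621094), 33.83480453491211)
```

Request:
{"method": "drive_tool", "body": {"increments": "-2.9 0 -1.6 0 150;0 30 0 10 150;0 30 0 10 150;0 30 0 9.9 150;0 20 0 0 150;0 10 0 0 150;0 0 0 0 150;0 0 0 0 150"}}

```text
time: 18.35
position: [0.5888, -0.2108, 0.0909]
tool_rot: [-1.382, -0.892, 0.889]
ft_force: [0.2, 0.2, 0.6]
grip_width: 0.414
```

```bash
python3 -c "
from st import *
save('wrist','w7.png')"
```

```text
t 18.35 pos [ 588.8 -210.8   90.9] yaw x 65.63 ydir [ 2.e-03 -4.e-04 -1.e+00] F [0.21 0.18 0.65] grip 0.414 q7 1.56
```

View pics/w7.png

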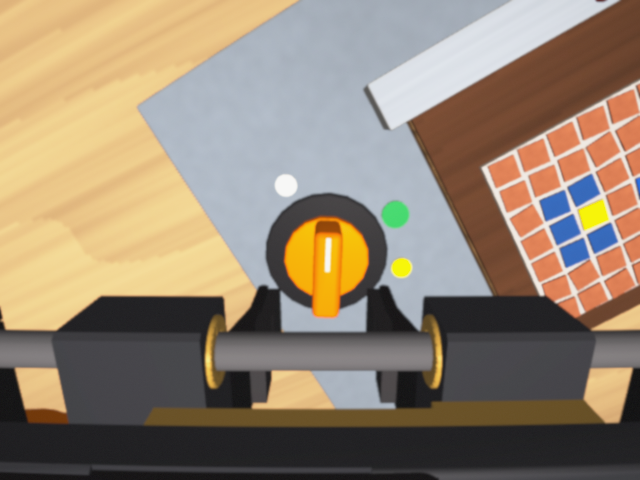

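Request:
{"method": "drive_tool", "body": {"increments": "0 20 0 0 150;0 20 0 0 150;0 12 0 0 150;0 6 0 0 150;0 0 0 0 150;0 0 0 0 255;0 0 0 0 255;0 0 0 0 255;0 0 0 0 255;0 0 0 0 255;0 0 0 0 255", "squeeze": 30}}

```text
time: 19.77
position: [0.5889, -0.2091, 0.0322]
tool_rot: [-1.38, -0.892, 0.889]
ft_force: [1.8, 4.8, 3.3]
grip_width: 0.161
```

```bash
python3 -c "
from st import *
save('wrist','w8.png')"
```

```text
t 19.775 pos [ 588.9 -209.1   32.2] yaw x 65.65 ydir [ 0.0014  0.0014 -1.    ] F [1.81 4.78 3.31] grip 0.161 q7 1.58
```

View pics/w8.png

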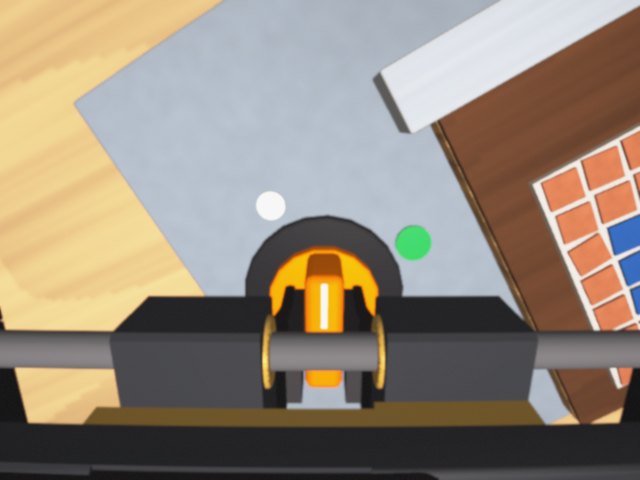

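Request:
{"method": "drive_tool", "body": {"increments": "1.5 0 0 0 255;0 0 0 3 255;0 0 0 6 255;0 0 0 6 255;0 0 0 6 255;0 0 0 6 255;0 0 0 6 255;0 0 0 6 255;0 0 0 6 255;0 0 0 6 255;0 0 0 6 255;0 0 0 3 255;0 0 0 0 255;0 0 0 0 255"}}

```text
time: 21.58
position: [0.588, -0.2098, 0.0322]
tool_rot: [-1.57, -0.075, 0.077]
ft_force: [-2.6, 3.0, 6.2]
grip_width: 0.161
```

```bash
python3 -c "
from st import *
save('wrist','w9.png')"
```

```text
t 21.575 pos [ 588.  -209.8   32.2] yaw x 5.56 ydir [-9.e-04 -4.e-04 -1.e+00] F [-2.59  2.95  6.18] grip 0.161 q7 0.61
```

View pics/w9.png

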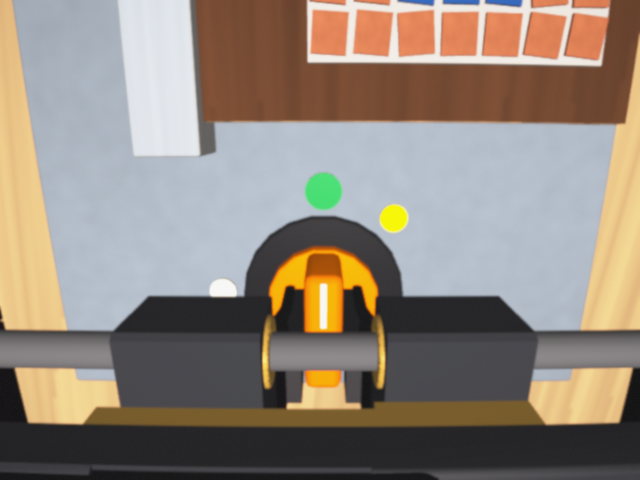

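Request:
{"method": "drive_tool", "body": {"increments": "0 0 0 0 150;0 0 0 0 150;0 0 0 0 150;0 0 0 0 150;0 0 0 0 150;0 -10 0 0 150;0 -20 0 0 150;0 -35 0 0 150;0 -35 0 0 150;0 -35 0 0 150;0 -35 0 0 150;0 -20 0 0 150;0 0 0 0 150;0 0 0 0 150"}}

```text
time: 23.38
position: [0.5879, -0.2086, 0.2204]
tool_rot: [-1.569, -0.075, 0.078]
ft_force: [0.5, 0.5, 0.0]
grip_width: 0.414
```

```bash
python3 -c "
from st import *
for n in ['wrist','scene','side']: save(n,n+'10.png')
im=load('scene10')['img'][150:330,160:430]; cv2.imwrite('pics/scene10c.png',cv2.resize(im,None,fx=2.9,fy=2.9)[:,:,::-1])
"
```

```text
t 23.375 pos [ 587.9 -208.6  220.4] yaw x 5.6 ydir [-1.9e-03  6.0e-04 -1.0e+00] F [0.54 0.51 0.02] grip 0.414 q7 0.53
```

View pics/wrist10.png

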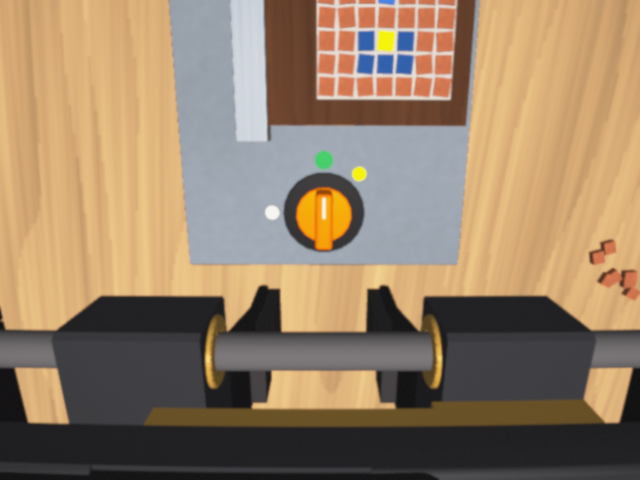

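View pics/scene10c.png

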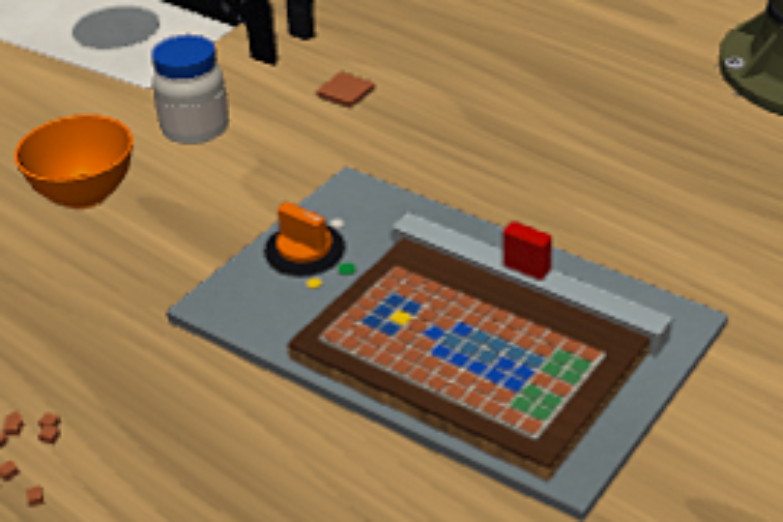

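View pics/side10.png

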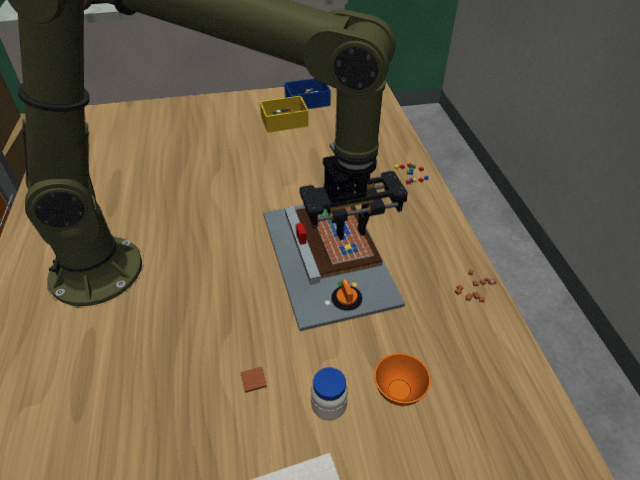

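```bash
python3 - <<'E'
from edges import *
t=np.array([-.0962,.9954]); n=np.array([.9954,.0962])
d=load('wrist10'); im=d['img']
for nm,uv,z in [('guide end L',(237,140),.039),('guide end R',(268,140),.039),('board corner',(272,125),.032)]:
    P=onz(d,uv,z)[:2]*1000; print(nm,P.round(1),'n',(P@n).round(1),'t',(P@t).round(1))
d2=load('scene10')
f=lambda p:(160+(p[0]+.5)/2.9-.5,150+(p[1]+.5)/2.9-.5)
for nm,p,z in [('guide far end top',(670,322),.039),('board corner far',(648,340),.032),('guide near end top',(402,213),.039),('board near corner',(402,240),.032)]:
    P=onz(d2,f(p),z)[:2]*1000; print(nm,P.round(1),'n',(P@n).round(1),'t',(P@t).round(1))
rb=(im[...,0].astype(int)-im[...,2]).clip(0,255).astype(np.uint8)
print('guide/board',fit(d,crossings(rb,range(5,120,3),258,278,1),.039)); print('guide L',fit(d,crossings(im[...,1],range(5,135,3),225,245,1),.039)); print('plate',fit(d,crossings(rb,range(5,255,4),165,200,-1),.014))
p=[(321.5,196),(323.5,218)]
hs=cv2.cvtColor(im,cv2.COLOR_RGB2HSV); w=np.zeros(im.shape[:2],np.uint8); w[190:225,315:333]=cv2.inRange(hs,(0,0,200),(179,110,255))[190:225,315:333]
ys,xs=np.nonzero(w); P=np.array([onz(d,u,.056)[:2] for u in zip(xs,ys)])*1000
vx,vy,_,_=cv2.fitLine(P.astype(np.float32),cv2.DIST_L2,0,.01,.01).ravel(); print('pointer line deg',np.degrees(np.arctan2(vy,vx))%180,len(xs),'target 95.5')
E
```

```text
guide end L [ 513.1 -152.3] n 496.1 t -201.0
guide end R [ 537.7 -150. ] n 520.8 t -201.1
board corner [ 539.3 -138.3] n 523.5 t -189.5
guide far end top [493.9 106. ] n 501.8 t 58.0
board corner far [515.9  99.8] n 523.1 t 49.7
guide near end top [ 516.8 -156.7] n 499.3 t -205.7
board near corner [ 539.4 -137.6] n 523.6 t -188.8
guide/board (array([533.20026 , -98.170166], dtype=float32), np.float32(95.47321), np.int64(39), np.float64(-133.9513550059629), np.float64(-52.49512904502969))
guide L (array([505.58734 , -78.222565], dtype=float32), np.float32(95.345535), np.int64(44), np.float64(-147.79579553826434), np.float64(-54.798029082125566))
plate (array([ 456.4762 , -138.38737], dtype=float32), np.float32(95.528275), np.int64(63), np.float64(-258.8552949487136), np.float64(-52.990278875278364))
pointer line deg 95.39662 84 target 95.5
```

```bash
python3 -c "
from bench import workorder
print(workorder.close_job())"
```

```text
the job is handed in; nothing more can be done
None
```

The straightedge is on the plate, flush against the board's near edge and let go. The selector is turned to the green dot, and I handed the job in at about 23.4 s of the 48 s. No verdict was reported.

**Straightedge:** I gripped it by the red block, touched it down on the plate at about 5 N and slid it against the board. The wrist force stayed under about 20 N. After letting go, the last images show:
- **Parallel:** it lies within about 0.2° of the plate's edge (limit 0.7°).
- **Flush:** no gap is visible in the wrist picture.
- **Centred:** it is within about 2 mm by the wrist view. The coarser scene view put one end's overhang up to 5 mm different, still inside the 15 mm limit.

**Selector:** it did not start at the white dot but at about 30° (0.52 rad), so I turned it 60° rather than 90°. The pointer line now measures 95.4° against the 95.5° that marks the green dot.

**Surroundings:** the arm is lifted clear, at a tool height of 0.22 m with the wrist force near zero. By eye, the bowl, jar and terracotta piece stand where they started. The arm passed well above the brush, but I did not check its position again. The arm was never brought down to the mosaic.

The only disagreements were 1–3 mm differences between camera views, within about what the stated 2 mm calibration allows, except for the 5 mm overhang reading above. The flush fit was confirmed by contact force as well as by the pictures.

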